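# Sort the ratchet clamps from the rack by shut or open jaws

## Robot

A 7-joint arm with a two-finger parallel gripper is mounted at the origin on a cart in front of the work surface, level with it; the furniture and walls round the work are solid. World frame = base frame: x ahead of the robot, y to its left, z up, the work surface at z = 0. Lengths are in m, angles in rad, forces in N, time in s.
With the tool pointing down it reaches from about 0.425 to 0.925 m from the base axis. Payload 6.8 kg.
Tool frame: the origin (TCP) lies midway between the tips of the shut fingers; the grasp point (between the pads) lies 19 mm behind it; z points along the fingers, y is the line along which they close (so a half turn about z gives the same grasp; the last joint's range is limited). The gripper opens to 85 mm and grips with 20 to 120 N. Pads are 22 mm wide; open, the fingers measure 114 mm over their backs; the gripper's body (76 mm by 85 mm) begins 54 mm behind the grasp point. The pads swing forward as they close: fully open they stand 13 mm farther back than shut.
Start: joints at [-0.108, 0.477, 0.022, 1.555, -0.011, 1.109, -0.083], TCP at [0.675, 0, 0.231] pointing down, gripper open.
Joint ranges: [-2.96, 2.96], [-0.34, 2.1], [-1.41, 1.46], [0.24, 2.44], [-1.37, 4.51], [0.17, 1.92], [-2.96, 2.96]. Speed limits (rad/s): [2.39, 2.39, 3.14, 3.14, 3.14, 3.14, 3.14].

## Interface

Orientations are given as a unit quaternion [w, x, y, z].
In Python, from station import bot, imaging gives the robot as it stands.
- The arm moves only by the tool move_arm, never from a script. Its argument "commands" is a list that holds one entry, the list of rows, each a list of 7 numbers: the shift along the tool's x, y, z in m, then the turn, a rotation vector about the tool's x, y, z in degrees, then the finger opening in m, from 0 to 0.0854. In form: [[[x, y, z, rx, ry, rz, grip], ...]]. A call has 1 to 20 rows; each row shifts and turns the commanded pose from where the row before left it, along the tool's axes as they then stand; what a row does not reach is not made up. A row lasts 1/8 s, in which the tool goes at most 62.5 mm and 10.7 degrees, less where a joint would pass 70% of its speed; a pose out of reach is approached as far as the arm can. A call is refused whole if a number of a shift passes 0.0625 or a number of a turn 10.7, either way. A call with a gripper value outside its range is refused whole. The fingers move at their own pace and stop on an object; "squeeze" is the grip in N (left out, the last holds). Time passes only in rows, so rows that do not move let the fingers close. It gives the time, the measured TCP pose, the force, the opening and the grip force at its end, in the units of the state.
- bot.get_obs(): the state, without advancing time (a new reading comes with each control period).
- imaging.read_camera(name): name is "scene" or "side" or "wrist"; returns the picture (400x640x3 uint8, red, green, blue); there is no depth.
- imaging.calibration(name): a dict with "intrinsics" (3x3 intrinsics, pixels), "extrinsics" (4x4, takes a point from camera to world coordinates); the wrist camera has in their place "mount" (4x4, takes a point from camera to tool coordinates, whose origin is the TCP and whose axes are the flange's). Camera axes: x right, y down, z forward; pixel columns grow to the right and rows downward; lengths in m; the calibration is good to about 2 mm. A picture is of the moment at which its call begins: read the wrist's pose just before it. calibration takes no time and is no camera call.
- bot.hand_in(): hands the job in; it is judged then, once.
The state is a dict: "t": time; "q": joint angles; "joint_vel": joint speeds; "joint_torque": joint torques, N m; "eef_pos": TCP position; "tool_rot": TCP orientation; "contact_force": force on the tool from outside, world axes, zero at the start; "torque": the same for the moment, N m; "gripper_width": opening from 0.0 (shut) to 1.0 (fully open); "grasp_force": force on a finger pad.
Only numpy, scipy, OpenCV 4.12 (cv2) and the standard library are available. Lean on these libraries where they do the work, as an engineer would, in place of code of your own. Each camera call takes 0.05 s, during which the arm holds its last target. There are 200 camera calls.

## Task

Sort the three ratchet clamps that lie on the sloped rack by the state of their jaws: lay every clamp that is ratcheted shut in the walled tray, and every clamp that stands open on the flat board. Set them down gently, each lying flat on its underside on the tray's floor or the board's top and not on another clamp, with its pivot block well inside the edges; carry them so that shut jaws stay shut and open jaws stay open, and leave the bearing, the bush and the torch where they are.

Things in the scene. Friction and masses are not known exactly. Their poses are not given: they have to be found in the camera images.
- clamp_1_mid (a point): clamp 1: loose plain steel ratchet clamp, 170 mm, 0.28 kg, two crossed halves on a dark pivot block. Point: centre of that block (30 mm along x, 26 along y, 28 high along z); the clamp rests on the block's underside, 14 mm below. x runs towards the toothed jaws (to +74 mm), -x to the black handles (to -96 mm); z is its upper side. Jaws and handles are within 16 mm of the underside
- clamp_2_mid (a point): clamp 2: same shape, size, point and axes as clamp 1. Shut, all lies within 23 mm of the centre line; open, the moving handle swings to +y (at most 75 mm from the line) and the moving jaw to -y. Grip the pivot block across its side faces (along y, 26 mm wide): it belongs to the fixed half, so the jaws do not move, and is near the centre of mass
- clamp_3_mid (a point): clamp 3: same shape, size, point and axes as clamp 1. At the start the three lie in a row on the rack in any order, about 110 mm apart, jaws up the slope, handles towards the robot; z stands square to the sloping board, leaning 32 degrees back to the robot
- clamp_1_jaw (a joint): jaw angle of clamp 1, rad: 0 is ratcheted shut, jaw teeth meeting; about 0.3 to 0.5 stands open, jaw tips 20 mm or more apart; limit 0.6. Stays where left, but about 3 N on a handle grip moves it
- clamp_2_jaw (a joint): jaw angle of clamp 2, rad: 0 is ratcheted shut, jaw teeth meeting; about 0.3 to 0.5 stands open, jaw tips 20 mm or more apart; limit 0.6. Stays where left, but about 3 N on a handle grip moves it
- clamp_3_jaw (a joint): jaw angle of clamp 3, rad: 0 is ratcheted shut, jaw teeth meeting; about 0.3 to 0.5 stands open, jaw tips 20 mm or more apart; limit 0.6. Stays where left, but about 3 N on a handle grip moves it
- rack: fixed parking rack: plywood board, 370 mm wide (y), 215 mm up the slope, rising towards the rack's +x, away from the robot, at 32 degrees (0.559 rad). Origin on the bench below the line of the pivot blocks, where the board's face is 82 mm high. A cleat 5 mm high along y just below the pivot blocks keeps them from sliding down
- tray: fixed walled tray of grey sheet steel, 230 mm (x) by 210 mm (y), rim all round 23 mm over the bench, 6 mm thick. Origin: centre of its underside, on the bench; inner floor 4 mm higher. It stands to one side in front of the rack, the flat board to the other, either way round
- board: fixed flat board without a rim, light wood with a dark rubber top, 230 mm (x) by 210 mm (y), 12 mm thick. Origin: centre of its underside, on the bench; top 12 mm higher
- bearing: bystander: a loose steel ball bearing, 72 mm across, 18 mm high, lying flat on the bench in front of the rack; origin at the centre of its underside
- bush: bystander: a loose brass bush, 94 mm long, 52 mm across, lying on the bench in front of the rack; origin at its underside
- torch_mid (a point): bystander: a loose torch standing on end, 72 mm across, 174 mm high, at the left near the vise; the point is its centre, 87 mm above the bench

How it is judged:
By the outcome, as a careful person would: the job done as asked, in the order asked, and still so for the second after the job is handed in, with the robot touching nothing.
It also fails if it takes over 72 s, if anything falls off the work surface, if the arm or the gripper's body presses on something with over 40 N, if the wrist force passes 120 N, or if a joint passes its speed limit or range.

## Working session

There is one attempt and no reset: what is moved stays moved. The work goes in short steps, Python scripts to look and compute and a tool call to move; the robot and the scene stay as the last step left them, time stands still between calls to the robot, and variables do not carry over. Pictures are saved under pics/ and viewed, at most 10 in all, crops included, and the job is handed in when it is done.

Besides the shell and the picture viewer there is one more tool, called after "Emit:" as name([rows], argument=value, ...), one row to a line, values as JSON. move_arm: Moves the arm, as the interface text tells. Its arguments: {"type":"object","properties":{"commands":{"type":"array","items":{"type":"array","items":{"type":"array","items":{"type":"number"}}}},"squeeze":{"type":"number"}},"required":["commands"]}

```bash
ls; mkdir -p pics
python3 - <<'E'
from station import bot, imaging
import cv2,json
o=bot.get_obs();print(o)
for n in("scene","side","wrist"):
    cv2.imwrite(f"pics/{n}0.png",imaging.read_camera(n)[:,:,::-1]);print(n,imaging.calibration(n))
E
```

```text
pics
{'t': 0.0, 'q': array([-0.10810271,  0.47776763,  0.02233578,  1.55647948, -0.01154161,
        1.10929542, -0.0830778 ]), 'joint_vel': array([ 9.52184731e-04, -8.80700638e-04,  4.45889253e-05, -1.24143874e-03,
        4.85311083e-04, -1.85360004e-04,  1.19114942e-03]), 'joint_torque': array([-5.45967814e-04, -5.96443820e+01,  1.60769675e+00, -2.81194621e+01,
        1.24063640e-02,  9.39900521e-03,  2.20753498e-05]), 'eef_pos': array([6.74394231e-01, 2.81959132e-07, 2.30335569e-01]), 'tool_rot': array([-6.09560507e-04,  7.07095465e-01,  7.07117510e-01, -6.77373242e-04]), 'contact_force': array([-0.12175559, -0.14550446, -0.26166716]), 'torque': array([ 0.00702382,  0.02192834, -0.02275184]), 'grasp_force': 0.0, 'gripper_width': 1.0007576663298205}
scene {'intrinsics': array([[507.6590965 ,   0.        , 316.82647315],
       [  0.        , 507.6590965 , 196.0355926 ],
       [  0.        ,   0.        ,   1.        ]]), 'extrinsics': array([[-0.63302158, -0.34576295,  0.69262664, -0.54100247],
       [-0.7738173 ,  0.25702408, -0.57891744,  0.95572968],
       [ 0.02214648, -0.
[... 361 characters left out ...]
52796149,  0.5687742 , -0.63067629,  0.73074054],
       [ 0.02010804, -0.73403131, -0.67881788,  0.88186743],
       [ 0.        ,  0.        ,  0.        ,  1.        ]])}
wrist {'intrinsics': array([[307.25770364,   0.        , 318.01195709],
       [  0.        , 307.25770364, 197.83658463],
       [  0.        ,   0.        ,   1.        ]]), 'mount': array([[ 5.61439758e-04, -9.47725110e-01, -3.19087450e-01,
         8.18773122e-02],
       [ 9.99999840e-01,  5.10120599e-04,  2.44401863e-04,
        -2.74237686e-04],
       [-6.88527016e-05, -3.19087536e-01,  9.47725245e-01,
        -1.42585242e-01],
       [ 0.00000000e+00,  0.00000000e+00,  0.00000000e+00,
         1.00000000e+00]])}
```

View pics/side0.png

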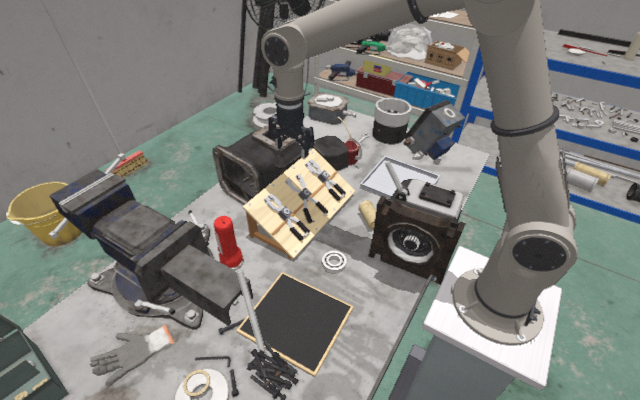

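View pics/wrist0.png

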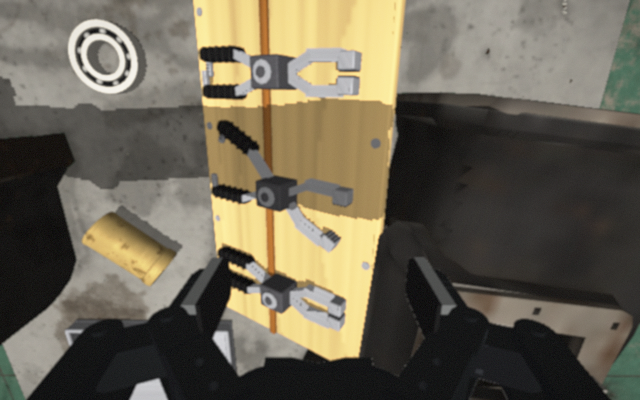

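Run:
```python
import cv2
a=cv2.imread("pics/wrist0.png");b=cv2.imread("pics/side0.png")
cv2.imwrite("pics/crop0.png",cv2.resize(a[30:340,190:400],None,fx=1.9,fy=1.9,interpolation=2)[:600])
cv2.imwrite("pics/crop1.png",cv2.resize(b[145:265,235:385],None,fx=5,fy=5,interpolation=2))
```

```text
(no output)
```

View pics/crop0.png

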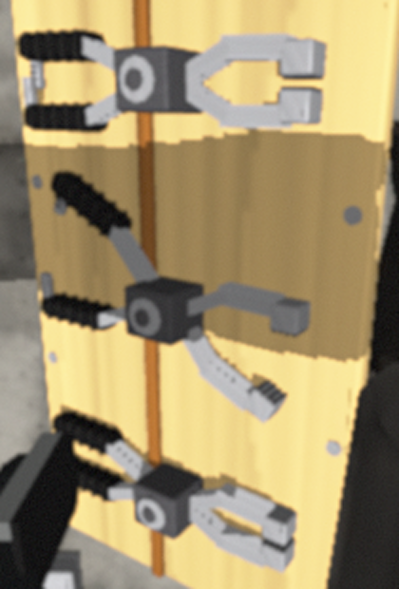

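View pics/scene0.png

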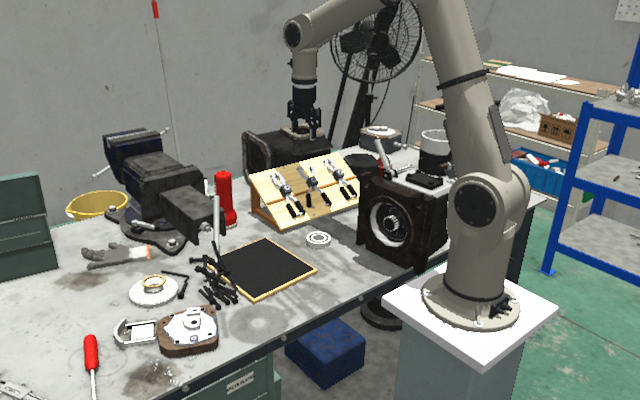

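```bash
cat > h.py <<'E'
import numpy as np
from scipy.spatial.transform import Rotation as R
from station import bot, imaging
def cam(n,o=None):
    c=imaging.calibration(n)
    if n!="wrist": return c["intrinsics"],c["extrinsics"]
    o=o or bot.get_obs();T=np.eye(4);q=np.array(o["tool_rot"])
    T[:3,:3]=R.from_quat(q[[1,2,3,0]]).as_matrix();T[:3,3]=o["eef_pos"]
    return c["intrinsics"],T@c["mount"]
def pt(C,u,v,z):
    K,E=C;d=E[:3,:3]@np.linalg.solve(K,[u,v,1]);return E[:3,3]+d*(z-E[2,3])/d[2]
E
python3 - <<'E'
from h import *
np.set_printoptions(precision=3,suppress=True)
W=cam("wrist");S=cam("side");C=cam("scene")
for u,v in[(264,71),(266,197),(269.5,300)]:print("piv",pt(W,u,v,.106))
print("cleat ends",pt(W,264,0,.07),pt(W,273,330,.07))
for u,v in[(287,275),(352,308),(318,369),(237,333)]:print("board",pt(S,u,v,.012))
for u,v in[(267,239),(316,269),(252,297),(207,263)]:print("boardC",pt(C,u,v,.012))
for u,v in[(383,157),(437,178),(360,184)]:print("tray",pt(S,u,v,.023))
print("bearing",pt(S,334,261,.018),pt(W,103,57,.018),"bush",pt(W,128,245,.03),"torch",pt(S,222,222,.174),pt(S,235,262,0))
print("motor",pt(W,70,160,.15),pt(W,70,150,.2))
E
```

```text
piv [0.631 0.1   0.106]
piv [ 0.626 -0.007  0.106]
piv [ 0.624 -0.12   0.106]
cleat ends [0.628 0.158 0.07 ] [ 0.619 -0.19   0.07 ]
board [0.533 0.234 0.012]
board [0.325 0.227 0.012]
board [0.315 0.412 0.012]
board [0.534 0.445 0.012]
boardC [0.538 0.24  0.012]
boardC [0.329 0.225 0.012]
boardC [0.329 0.426 0.012]
boardC [0.529 0.44  0.012]
tray [ 0.542 -0.432  0.023]
tray [ 0.315 -0.421  0.023]
tray [ 0.541 -0.231  0.023]
bearing [0.443 0.122 0.018] [0.447 0.119 0.018] bush [ 0.438 -0.096  0.03 ] torch [0.703 0.28  0.174] [0.696 0.272 0.   ]
motor [0.492 0.036 0.15 ] [0.534 0.052 0.2  ]
```

View pics/crop1.png

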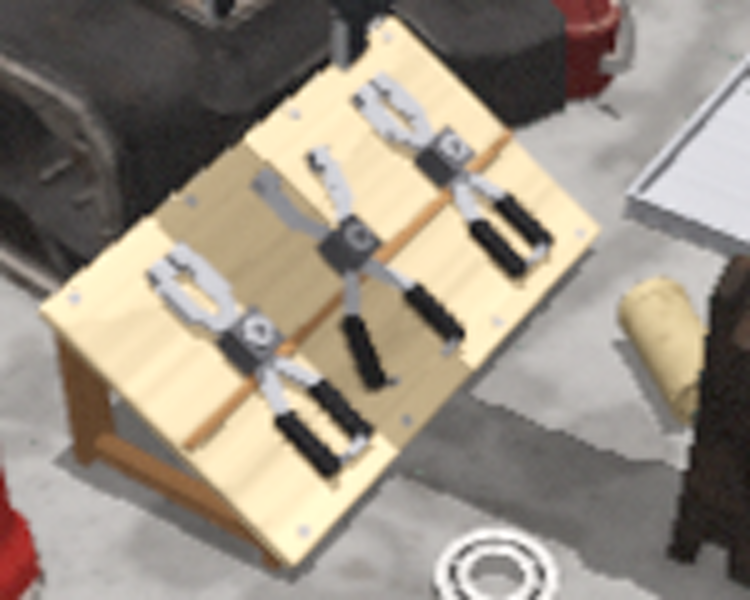

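Run:
```python
from h import *
np.set_printoptions(precision=3,suppress=True)
S=cam("side");C=cam("scene");W=cam("wrist")
for n,c,a in(("side",S,[(372,258),(435,278)]),("scene",C,[(358,237),(423,268),(450,250)])):
    for u,v in a:
        print(n,pt(c,u,v,0))
for z in(.15,.2,.25,.3):print(z,"sideTop",pt(S,375,190,z),pt(S,465,222,z),"scene",pt(C,362,180,z),pt(C,440,197,z),"wrist",pt(W,72,155,z))
```

```text
side [0.358 0.036 0.   ]
side [0.17  0.003 0.   ]
scene [0.399 0.004 0.   ]
scene [ 0.169 -0.022  0.   ]
scene [ 0.182 -0.159  0.   ]
0.15 sideTop [ 0.428 -0.089  0.15 ] [ 0.156 -0.103  0.15 ] scene [ 0.46  -0.059  0.15 ] [ 0.239 -0.155  0.15 ] wrist [0.494 0.04  0.15 ]
0.2 sideTop [ 0.407 -0.033  0.2  ] [ 0.154 -0.046  0.2  ] scene [0.379 0.023 0.2  ] [ 0.176 -0.065  0.2  ] wrist [0.534 0.049 0.2  ]
0.25 sideTop [0.387 0.023 0.25 ] [0.152 0.011 0.25 ] scene [0.298 0.105 0.25 ] [0.113 0.025 0.25 ] wrist [0.575 0.059 0.25 ]
0.3 sideTop [0.366 0.079 0.3  ] [0.15  0.068 0.3  ] scene [0.217 0.187 0.3  ] [0.05  0.114 0.3  ] wrist [0.615 0.068 0.3  ]
```

Emit:
move_arm([
  [[0.0125, -0.0125, 0, 0, 0, 10, 0.06], [0.01, -0.0143, 0, 0, 0, 10, 0.06], [0.0075, -0.0156, 0, 0, 0, 10, 0.06], [0.004, -0.016, 0, 0, 0, 10, 0.06], [0, -0.016, 0, 0, 0, 10, 0.06], [0, -0.016, 0, 0, 0, 10, 0.06], [0, 0, 0, 0, 0, 10, 0.06], [0, 0, 0, 0, 0, 10, 0.06], [0, 0, 0, 0, 0, 11, 0.06]],
])

```text
out of range: a turn must lie within [-10.7, 10.7]
```

Emit:
move_arm([
  [[0.025, -0.025, 0, 0, 0, 0, 0.06], [0.025, -0.025, 0, 0, 0, 0, 0.06], [0.025, -0.025, 0, 0, 0, 0, 0.06], [0.025, -0.025, 0, 0, 0, 0, 0.06], [0, 0, 0, 0, 0, 10.2, 0.06], [0, 0, 0, 0, 0, 10.2, 0.06], [0, 0, 0, 0, 0, 10.2, 0.06], [0, 0, 0, 0, 0, 10.2, 0.06], [0, 0, 0, 0, 0, 10.2, 0.06], [0, 0, 0, 0, 0, 10.2, 0.06], [0, 0, 0, 0, 0, 10.2, 0.06], [0, 0, 0, 0, 0, 10.2, 0.06], [0, 0, 0, 0, 0, 10.1, 0.06], [0, 0, 0, 0, 8, 0, 0.06], [0, 0, 0, 0, 8, 0, 0.06], [0, 0, 0, 0, 8, 0, 0.06], [0, 0, 0, 0, 8, 0, 0.06], [0, 0, 0, 0, 0, 0, 0.06]],
], squeeze=60)

```text
t: 2.4
eef_pos: [0.5733, 0.0982, 0.2299]
tool_rot: [0.007, 0.964, -0.014, 0.265]
contact_force: [-0.1, 0.1, 0.4]
gripper_width: 0.702
grasp_force: 0.0
```

Run:
```python
from h import *
import cv2
o=bot.get_obs();print(o["t"],o["eef_pos"],o["q"]);q=np.array(o["tool_rot"]);print(R.from_quat(q[[1,2,3,0]]).as_matrix().round(3))
cv2.imwrite("pics/w1.png",imaging.read_camera("wrist")[:,:,::-1])
K,E=cam("wrist",o)
for p in[(.631,.1,.106),(.626,-.007,.106),(.624,-.12,.106)]:
    x=K@(E[:3,:3].T@(np.array(p)-E[:3,3]));print((x[:2]/x[2]).round())
```

```text
2.4 [0.57330439 0.09817326 0.22988265] [-0.7684392   0.10814721  0.39611231  2.2047347   0.47671002  0.38221921
 -2.38870551]
[[ 0.859 -0.032  0.511]
 [-0.024 -0.999 -0.022]
 [ 0.511  0.007 -0.86 ]]
[313. 200.]
[425. 201.]
[542. 200.]
```

View pics/w1.png

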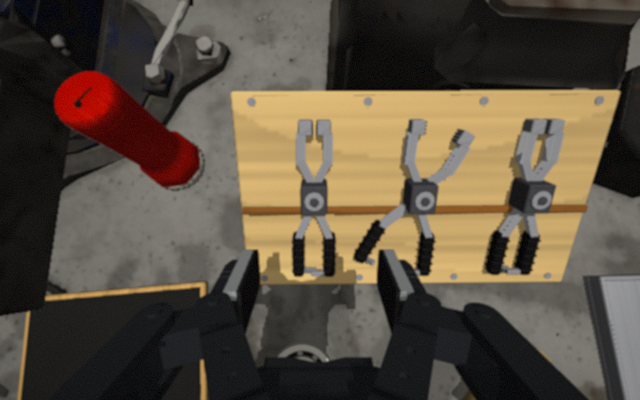

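Emit:
move_arm([
  [[-0.0035, -0.001, 0.02, 0, 0, 0, 0.06], [-0.004, -0.001, 0.035, 0, 0, 0, 0.06], [-0.003, -0.001, 0.035, 0, 0, 0, 0.06], [-0.003, -0.001, 0.025, 0, 0, 0, 0.06], [0, 0, 0.01, 0, 0, 0, 0.06], [0, 0, 0, 0, 0, 0, 0.06], [0, 0, 0, 0, 0, 0, 0.06]],
])

```text
t: 3.32
eef_pos: [0.6264, 0.098, 0.1242]
tool_rot: [0.009, 0.964, -0.016, 0.266]
contact_force: [-0.5, -0.4, 0.6]
gripper_width: 0.706
grasp_force: 0.0
```

```bash
cat >> h.py <<'E'
np.set_printoptions(precision=4,suppress=True)
def st(tgt=None):
    o=bot.get_obs();q=np.array(o["tool_rot"]);M=R.from_quat(q[[1,2,3,0]]).as_matrix()
    print(o["t"],o["eef_pos"],o["contact_force"],o["gripper_width"],"q",o["q"]);print(M.round(3))
    if tgt is not None:print("tool delta",M.T@(np.array(tgt)-o["eef_pos"]))
E
python3 -c "
from h import *
st((.6435,.0995,.0855))"
```

```text
3.325 [0.6264 0.098  0.1242] [-0.4628 -0.4065  0.6236] 0.7062685906620996 q [-0.5089  0.374   0.1771  2.1717  0.9544  0.1753 -2.8753]
[[ 0.858 -0.036  0.513]
 [-0.026 -0.999 -0.027]
 [ 0.513  0.009 -0.858]]
tool delta [-0.0052 -0.0025  0.0419]
```

Emit:
move_arm([
  [[0, 0, 0, 0, -6, 0, 0.06], [0, 0, 0, 0, -6, 0, 0.06], [0, 0, 0, 0, -6, 0, 0.06], [0, 0, 0, 0, 0, 0, 0.06]],
])

```text
t: 3.82
eef_pos: [0.6297, 0.0958, 0.1233]
tool_rot: [0.01, 0.991, -0.02, 0.132]
contact_force: [0.6, -0.6, -0.3]
gripper_width: 0.704
grasp_force: 0.0
```

```bash
python3 -c "
from h import *
st((.639,.0995,.0865))"
```

```text
3.825 [0.6297 0.0958 0.1233] [ 0.6001 -0.5599 -0.2885] 0.7044433557023952 q [-0.0494  0.4462 -0.3167  1.9346  0.4501  0.5797 -2.2851]
[[ 0.964 -0.042  0.261]
 [-0.036 -0.999 -0.025]
 [ 0.262  0.014 -0.965]]
tool delta [-0.0008 -0.0046  0.0379]
```

Emit:
move_arm([
  [[0, -0.002, 0.01, 0, 0, 0, 0.06], [-0.0008, -0.002, 0.014, 0, 0, 0, 0.06], [0, -0.0005, 0.009, 0, 0, 0, 0.06], [0, 0, 0.004, 0, 0, 0, 0.06], [0, 0, 0, 0, 0, 0, 0.06]],
])

```text
t: 4.45
eef_pos: [0.6361, 0.0999, 0.0855]
tool_rot: [0.011, 0.991, -0.018, 0.13]
contact_force: [-0.7, -0.1, -0.5]
gripper_width: 0.703
grasp_force: 0.0
```

```bash
python3 -c "
from h import *
import cv2
st((.639,.0995,.0865))
cv2.imwrite('pics/w2.png',imaging.read_camera('wrist')[:,:,::-1])"
```

```text
4.45 [0.6361 0.0999 0.0855] [-0.7431 -0.0736 -0.493 ] 0.7029579827674708 q [-0.0851  0.5089 -0.2806  1.9382  0.499   0.5211 -2.3347]
[[ 0.965 -0.039  0.258]
 [-0.033 -0.999 -0.026]
 [ 0.258  0.017 -0.966]]
tool delta [ 0.0031  0.0003 -0.0002]
```

View pics/w2.png

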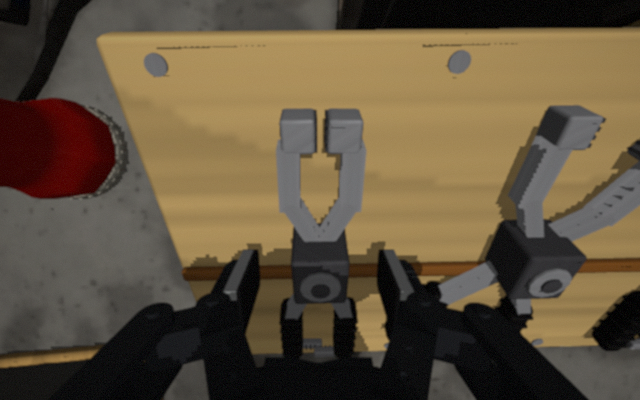

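Emit:
move_arm([
  [[0.003, 0, 0, 0, 0, 0, 0.05], [0, 0, 0, 0, 0, 0, 0.035], [0, 0, 0, 0, 0, 0, 0.02], [0, 0, 0, 0, 0, 0, 0.02], [0, 0, 0, 0, 0, 0, 0.02], [0, 0, 0, 0, 0, 0, 0.02], [-0.001, 0, -0.004, 0, 0, 0, 0.02], [-0.003, 0, -0.01, 0, 0, 0, 0.02], [-0.005, 0, -0.015, 0, 0, 0, 0.02], [-0.005, 0, -0.015, 0, 0, 0, 0.02], [0, 0, -0.02, 0, 0, 0, 0.02]],
], squeeze=60)

```text
t: 5.88
eef_pos: [0.608, 0.1018, 0.1459]
tool_rot: [0.011, 0.991, -0.018, 0.13]
contact_force: [-0.6, 0.2, -2.4]
gripper_width: 0.292
grasp_force: 59.2
```

```bash
python3 -c "
from h import *
import cv2
st((.47,-.28,.30))
cv2.imwrite('pics/w3.png',imaging.read_camera('wrist')[:,:,::-1])"
```

```text
5.875 [0.608  0.1018 0.1459] [-0.602   0.2455 -2.3569] 0.29223306574377156 q [-0.0485  0.3893 -0.339   1.9609  0.4244  0.6143 -2.2808]
[[ 0.966 -0.039  0.257]
 [-0.033 -0.999 -0.026]
 [ 0.258  0.017 -0.966]]
tool delta [-0.0809  0.3894 -0.1743]
```

View pics/w3.png

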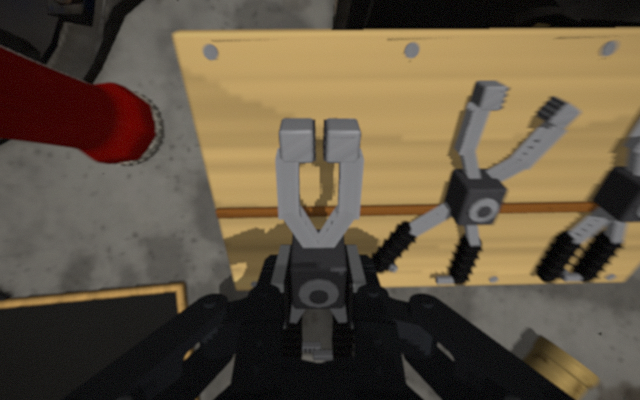

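Emit:
move_arm([
  [[0.005, 0, -0.02, 0, 0, 0, 0.02], [0.009, 0, -0.035, 0, 0, 0, 0.02], [0.009, 0, -0.035, 0, 0, 0, 0.02], [0.009, 0, -0.035, 0, 0, 0, 0.02], [0.007, 0.015, -0.025, 0, 0, 0, 0.02], [0, 0.03, 0, 0, -6, 0, 0.02], [0, 0.035, 0, 0, -7, 0, 0.02], [0, 0.035, 0, 0, -7, 0, 0.02], [0, 0.035, 0, 0, -7, 0, 0.02], [-0.01, 0.035, 0.003, 0, -5, 0, 0.02], [-0.02, 0.035, 0.006, 0, 0, 0, 0.02], [-0.02, 0.035, 0.006, 0, 0, 0, 0.02], [-0.02, 0.035, 0.006, 0, 0, 0, 0.02], [-0.02, 0.035, 0.006, 0, 0, 0, 0.02], [-0.02, 0.035, 0.006, 0, 0, 0, 0.02], [-0.02, 0.035, 0.006, 0, 0, 0, 0.02], [-0.01, 0.035, 0.004, 0, 0, 0, 0.02], [-0.007, 0.025, 0.002, 0, 0, 0, 0.02], [0, 0, 0, 0, 0, 0, 0.02], [0, 0, 0, 0, 0, 0, 0.02]],
])

```text
t: 8.43
eef_pos: [0.4374, -0.3431, 0.3067]
tool_rot: [0.005, 0.989, -0.02, -0.147]
contact_force: [-0.1, 0.6, -3.3]
gripper_width: 0.292
grasp_force: 59.3
```

```bash
python3 -c "
from h import *
st((.436,-.371,.030))"
```

```text
8.425 [ 0.4374 -0.3431  0.3067] [-0.0564  0.5557 -3.2604] 0.2918999711855859 q [ 0.6143  0.3687 -0.1904  1.579   0.194   1.4724 -1.2296]
[[ 0.956 -0.038 -0.291]
 [-0.041 -0.999 -0.004]
 [-0.291  0.016 -0.957]]
tool delta [0.0803 0.0235 0.2653]
```

Emit:
move_arm([
  [[0.007, 0.003, 0.022, 0, 0, 0, 0.02], [0.012, 0.004, 0.04, 0, 0, 0, 0.02], [0.012, 0.004, 0.04, 0, 0, 0, 0.02], [0.012, 0.004, 0.04, 0, 0, 0, 0.02], [0.012, 0.004, 0.04, 0, 0, 0, 0.02], [0.012, 0.004, 0.04, 0, 0, 0, 0.02], [0.008, 0, 0.027, 0, 0, 0, 0.02], [0.004, 0, 0.013, 0, 0, 0, 0.02], [0, 0, 0, 0, 0, 0, 0.02], [0, 0, 0, 0, 0, 0, 0.02]],
])

```text
t: 9.68
eef_pos: [0.4359, -0.3718, 0.0345]
tool_rot: [0.006, 0.989, -0.02, -0.147]
contact_force: [0.4, 0.2, -2.7]
gripper_width: 0.289
grasp_force: 59.3
```

```bash
python3 -c "
from h import *
st((.436,-.371,.011))"
```

```text
9.675 [ 0.4359 -0.3718  0.0345] [ 0.3953  0.1925 -2.6731] 0.28939903010670875 q [ 0.6243  0.6829 -0.1555  1.7554  0.2883  0.9909 -1.3144]
[[ 0.956 -0.039 -0.291]
 [-0.042 -0.999 -0.006]
 [-0.29   0.018 -0.957]]
tool delta [ 0.0069 -0.0012  0.0225]
```

Emit:
move_arm([
  [[0.002, 0, 0.007, 0, 0, 0, 0.02], [0.002, 0, 0.007, 0, 0, 0, 0.02], [0.001, 0, 0.003, 0, 0, 0, 0.02], [0.0005, 0, 0.002, 0, 0, 0, 0.02], [0, 0, 0, 0, 0, 0, 0.02], [0, 0, 0, 0, 0, 0, 0.02]],
])

```text
t: 10.42
eef_pos: [0.4345, -0.372, 0.0136]
tool_rot: [0.005, 0.989, -0.021, -0.148]
contact_force: [0.3, 0.6, -1.8]
gripper_width: 0.293
grasp_force: 59.3
```

Emit:
move_arm([
  [[0.0006, 0, 0.002, 0, 0, 0, 0.02], [0, 0, 0, 0, 0, 0, 0.02], [0, 0, 0, 0, 0, 0, 0.02]],
])

```text
t: 10.8
eef_pos: [0.4343, -0.372, 0.0114]
tool_rot: [0.005, 0.989, -0.021, -0.148]
contact_force: [-0.5, -0.6, -2.9]
gripper_width: 0.295
grasp_force: 59.4
```

Emit:
move_arm([
  [[0.0005, 0, 0.0015, 0, 0, 0, 0.02], [0, 0, 0, 0, 0, 0, 0.02], [0, 0, 0, 0, 0, 0, 0.02]],
])

```text
t: 11.18
eef_pos: [0.4344, -0.372, 0.0112]
tool_rot: [0.005, 0.989, -0.021, -0.148]
contact_force: [-0.5, 1.6, 9.5]
gripper_width: 0.29
grasp_force: 60.7
```

Emit:
move_arm([
  [[0, 0, 0, 0, 0, 0, 0.03], [0, 0, 0, 0, 0, 0, 0.035], [0, 0, 0, 0, 0, 0, 0.05], [0, 0, 0, 0, 0, 0, 0.05], [0, 0, -0.008, 0, 0, 0, 0.05], [0, 0, -0.025, 0, 0, 0, 0.05], [0, 0, -0.04, 0, 0, 0, 0.05], [0, 0, -0.05, 0, 0, 0, 0.06], [0, 0, -0.05, 0, 0, 0, 0.06], [0, 0, -0.05, 0, 0, 0, 0.06], [0, 0, -0.04, 0, 0, 0, 0.06], [0, -0.03, 0, 0, 7, 0, 0.06], [0, -0.04, 0, 0, 8, 0, 0.06], [0, -0.045, 0, 0, 8, 0, 0.06], [0, -0.045, 0, 0, 8, 0, 0.06], [0, -0.045, 0, 0, 1, 0, 0.06], [0, -0.03, 0, 0, 0, 0, 0.06], [0, -0.015, 0, 0, 0, 0, 0.06], [0, 0, 0, 0, 0, 0, 0.06]],
])

```text
t: 13.55
eef_pos: [0.5213, -0.1198, 0.2578]
tool_rot: [0.011, 0.991, -0.017, 0.131]
contact_force: [0.1, -0.4, 0.0]
gripper_width: 0.703
grasp_force: 0.0
```

```bash
python3 -c "
from h import *
import cv2
st((.61,-.12,.17))
cv2.imwrite('pics/w4.png',imaging.read_camera('wrist')[:,:,::-1]);cv2.imwrite('pics/s4.png',imaging.read_camera('side')[:,:,::-1])
"
```

```text
13.55 [ 0.5213 -0.1198  0.2578] [ 0.0921 -0.4497  0.0378] 0.703468376826599 q [ 0.4756  0.1114 -0.3889  2.0274  0.0639  0.7485 -1.5516]
[[ 0.965 -0.036  0.259]
 [-0.031 -0.999 -0.026]
 [ 0.26   0.017 -0.966]]
tool delta [ 0.0629 -0.0045  0.1078]
```

Emit:
move_arm([
  [[0.013, -0.001, 0.022, 0, 0, 0, 0.06], [0.02, -0.001, 0.035, 0, 0, 0, 0.06], [0.02, -0.001, 0.035, 0, 0, 0, 0.06], [0.01, -0.001, 0.016, 0, 0, 0, 0.06], [0, 0, 0, 0, 0, 0, 0.06], [0, 0, 0, 0, 0, 0, 0.06]],
])

```text
t: 14.4
eef_pos: [0.6097, -0.1224, 0.1701]
tool_rot: [0.011, 0.991, -0.019, 0.131]
contact_force: [0.0, -0.5, -0.3]
gripper_width: 0.707
grasp_force: 0.0
```

```bash
python3 -c "
from h import *
import cv2
st((.632,-.12,.0865))
cv2.imwrite('pics/w5.png',imaging.read_camera('wrist')[:,:,::-1])
"
```

```text
14.4 [ 0.6097 -0.1224  0.1701] [ 0.0234 -0.5121 -0.2525] 0.7072337385776892 q [ 0.3796  0.3599 -0.3453  1.9373  0.2243  0.6108 -1.7052]
[[ 0.965 -0.04   0.259]
 [-0.034 -0.999 -0.027]
 [ 0.26   0.017 -0.966]]
tool delta [-0.0002 -0.0048  0.0864]
```

View pics/w5.png

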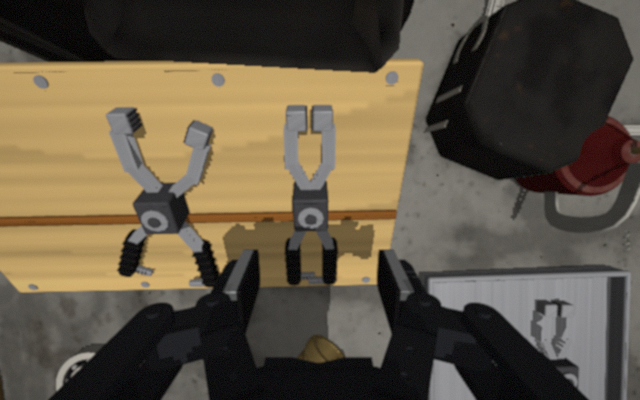

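```bash
python3 -c "
from h import *
C=cam('wrist');print(pt(C,310,218,.106),pt(C,161,220,.106))"
```

```text
[ 0.6233 -0.1185  0.106 ] [ 0.6263 -0.0104  0.106 ]
```

Emit:
move_arm([
  [[0, -0.002, 0.02, 0, 0, 0, 0.06], [0, -0.002, 0.03, 0, 0, 0, 0.06], [0, -0.0015, 0.023, 0, 0, 0, 0.06], [0, 0, 0.01, 0, 0, 0, 0.06], [0, 0, 0.003, 0, 0, 0, 0.06], [0, 0, 0, 0, 0, 0, 0.06], [0, 0, 0, 0, 0, 0, 0.06]],
])

```text
t: 15.32
eef_pos: [0.6328, -0.119, 0.0868]
tool_rot: [0.011, 0.991, -0.018, 0.131]
contact_force: [0.2, -0.4, 1.2]
gripper_width: 0.705
grasp_force: 0.0
```

```bash
python3 -c "
from h import *
st((.632,-.119,.0865))"
```

```text
15.325 [ 0.6328 -0.119   0.0868] [ 0.1994 -0.4364  1.1668] 0.7050417059884495 q [ 0.3061  0.5023 -0.2786  1.946   0.3153  0.4633 -1.7952]
[[ 0.965 -0.039  0.259]
 [-0.034 -0.999 -0.027]
 [ 0.26   0.017 -0.965]]
tool delta [-0.0008  0.0001  0.0001]
```

Close, lift along the rack normal, then straight up.

Emit:
move_arm([
  [[0, 0, 0, 0, 0, 0, 0.05], [0, 0, 0, 0, 0, 0, 0.035], [0, 0, 0, 0, 0, 0, 0.02], [0, 0, 0, 0, 0, 0, 0.02], [0, 0, 0, 0, 0, 0, 0.02], [0, 0, 0, 0, 0, 0, 0.02], [-0.001, 0, -0.004, 0, 0, 0, 0.02], [-0.003, 0, -0.01, 0, 0, 0, 0.02], [-0.005, 0, -0.015, 0, 0, 0, 0.02], [-0.005, 0, -0.015, 0, 0, 0, 0.02], [0.002, 0, -0.025, 0, 0, 0, 0.02], [0.009, 0, -0.035, 0, 0, 0, 0.02], [0.009, 0, -0.035, 0, 0, 0, 0.02], [0.009, 0, -0.035, 0, 0, 0, 0.02], [0.006, 0.015, -0.02, 0, 0, 0, 0.02], [0, 0.025, 0, 0, -7, 0, 0.02], [0, 0.03, 0, 0, -8, 0, 0.02], [0, 0.03, 0, 0, -8, 0, 0.02], [0, 0.03, 0, 0, -8, 0, 0.02], [0, 0.015, 0, 0, -1, 0, 0.02]],
])

```text
t: 17.82
eef_pos: [0.5973, -0.2605, 0.2799]
tool_rot: [0.005, 0.989, -0.021, -0.149]
contact_force: [0.2, 0.4, -3.2]
gripper_width: 0.294
grasp_force: 59.1
```

```bash
python3 -c "
from h import *
st((.436,-.281,.035))"
```

```text
17.825 [ 0.5973 -0.2605  0.2799] [ 0.1514  0.3982 -3.2099] 0.29437313087919154 q [ 0.4435  0.5812 -0.2752  1.3177  0.2085  1.5579 -1.4575]
[[ 0.955 -0.04  -0.294]
 [-0.043 -0.999 -0.003]
 [-0.294  0.016 -0.956]]
tool delta [-0.0813  0.0231  0.2815]
```

Emit:
move_arm([
  [[-0.02, 0.004, 0.006, 0, 0, 0, 0.02], [-0.035, 0.006, 0.011, 0, 0, 0, 0.02], [-0.035, 0.006, 0.011, 0, 0, 0, 0.02], [-0.035, 0.006, 0.011, 0, 0, 0, 0.02], [-0.02, 0.002, 0.01, 0, 0, 0, 0.02], [0, 0, 0.03, 0, 0, 0, 0.02], [0.012, 0, 0.04, 0, 0, 0, 0.02], [0.012, 0, 0.04, 0, 0, 0, 0.02], [0.012, 0, 0.04, 0, 0, 0, 0.02], [0.012, 0, 0.04, 0, 0, 0, 0.02], [0.01, 0, 0.03, 0, 0, 0, 0.02], [0.005, 0, 0.013, 0, 0, 0, 0.02], [0, 0, 0, 0, 0, 0, 0.02], [0, 0, 0, 0, 0, 0, 0.02]],
])

```text
t: 19.58
eef_pos: [0.4361, -0.2813, 0.0373]
tool_rot: [0.006, 0.989, -0.021, -0.146]
contact_force: [0.7, -0.2, -3.2]
gripper_width: 0.293
grasp_force: 59.1
```

```bash
python3 -c "
from h import *
st((.436,-.281,.013))"
```

```text
19.575 [ 0.4361 -0.2813  0.0373] [ 0.681  -0.1661 -3.2464] 0.29286353540468524 q [ 0.5638  0.6298 -0.243   1.8683  0.3017  0.9603 -1.4776]
[[ 0.956 -0.039 -0.29 ]
 [-0.043 -0.999 -0.005]
 [-0.289  0.018 -0.957]]
tool delta [ 0.0069 -0.0008  0.0233]
```

Emit:
move_arm([
  [[0.002, 0, 0.008, 0, 0, 0, 0.02], [0.002, 0, 0.008, 0, 0, 0, 0.02], [0.001, 0, 0.004, 0, 0, 0, 0.02], [0.0007, 0, 0.002, 0, 0, 0, 0.02], [0, 0, 0, 0, 0, 0, 0.02], [0, 0, 0, 0, 0, 0, 0.02]],
])

```text
t: 20.32
eef_pos: [0.4343, -0.2814, 0.0133]
tool_rot: [0.005, 0.989, -0.021, -0.148]
contact_force: [0.3, 0.7, -3.5]
gripper_width: 0.294
grasp_force: 59.2
```

Emit:
move_arm([
  [[0.0005, 0, 0.0015, 0, 0, 0, 0.02], [0.0003, 0, 0.001, 0, 0, 0, 0.02], [0.0002, 0, 0.0005, 0, 0, 0, 0.02], [0, 0, 0, 0, 0, 0, 0.02]],
])

```text
t: 20.82
eef_pos: [0.4344, -0.2815, 0.0115]
tool_rot: [0.006, 0.989, -0.021, -0.148]
contact_force: [-1.5, 1.8, 10.6]
gripper_width: 0.293
grasp_force: 61.0
```

Emit:
move_arm([
  [[0, 0, 0, 0, 0, 0, 0.03], [0, 0, 0, 0, 0, 0, 0.035], [0, 0, 0, 0, 0, 0, 0.05], [0, 0, 0, 0, 0, 0, 0.05], [0, 0, -0.008, 0, 0, 0, 0.05], [0, 0, -0.025, 0, 0, 0, 0.05], [0, 0, -0.04, 0, 0, 0, 0.05], [0, 0, -0.05, 0, 0, 0, 0.06], [0, 0, -0.05, 0, 0, 0, 0.06], [0, 0, -0.05, 0, 0, 0, 0.06], [0, 0, -0.04, 0, 0, 0, 0.06], [0, -0.03, 0, 0, 7, 0, 0.06], [0, -0.045, 0, 0, 8, 0, 0.06], [0, -0.05, 0, 0, 8, 0, 0.06], [0, -0.05, 0, 0, 8, 0, 0.06], [0.015, -0.05, 0, 0, 1, 0, 0.06], [0.03, -0.03, 0.02, 0, 0, 0, 0.06], [0.015, -0.015, 0.03, 0, 0, 0, 0.06], [0, 0, 0.03, 0, 0, 0, 0.06], [0, 0, 0.02, 0, 0, 0, 0.06]],
])

```text
t: 23.32
eef_pos: [0.6053, -0.0149, 0.1746]
tool_rot: [0.011, 0.991, -0.018, 0.13]
contact_force: [-0.2, -0.4, -0.1]
gripper_width: 0.7
grasp_force: 0.0
```

```bash
python3 -c "
from h import *
st((.634,-.009,.0865))"
```

```text
23.325 [ 0.6053 -0.0149  0.1746] [-0.1599 -0.4405 -0.0998] 0.7004917230176436 q [ 0.2536  0.3404 -0.4349  1.9642  0.346   0.6377 -2.0038]
[[ 0.966 -0.039  0.257]
 [-0.033 -0.999 -0.026]
 [ 0.258  0.017 -0.966]]
tool delta [ 0.0048 -0.0085  0.0923]
```

```bash
python3 -c "
from h import *
import cv2
C=cam('wrist');a=imaging.read_camera('wrist')[:,:,::-1]
cv2.imwrite('pics/w6.png',cv2.resize(a[90:310,200:440],None,fx=2.7,fy=2.7,interpolation=2))
K,E=C
x=K@(E[:3,:3].T@(np.array([.626,-.009,.106])-E[:3,3]));p=x[:2]/x[2];print(p,(p-[200,90])*2.7)"
```

```text
[306.9924 207.7191] [288.8794 317.8416]
```

View pics/w6.png

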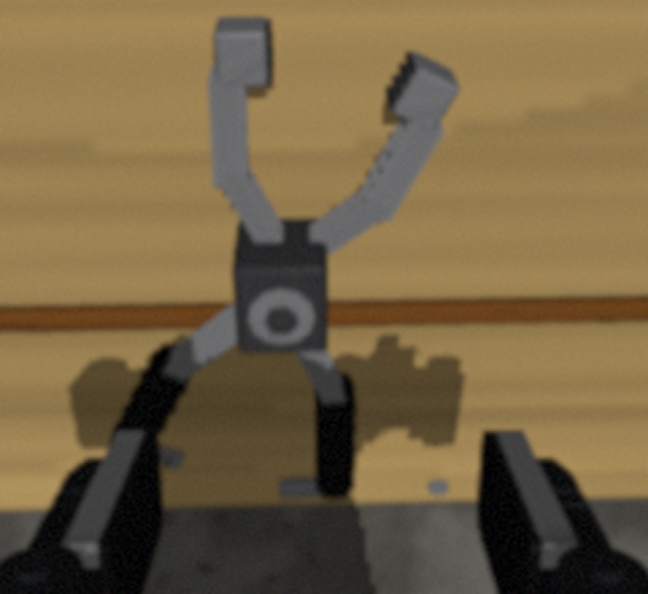

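```bash
python3 -c "
from h import *
st((.631,-.007,.095))"
```

```text
23.375 [ 0.6044 -0.0155  0.1723] [ 0.2271 -0.8253 -1.5542] 0.7020971766877954 q [ 0.2534  0.3432 -0.4339  1.9659  0.347   0.6363 -2.0047]
[[ 0.966 -0.039  0.254]
 [-0.034 -0.999 -0.026]
 [ 0.255  0.017 -0.967]]
tool delta [ 0.0057 -0.0108  0.0813]
```

Emit:
move_arm([
  [[0.002, -0.004, 0.015, 0, 0, 0, 0.06], [0.002, -0.004, 0.025, 0, 0, 0, 0.06], [0.002, -0.003, 0.025, 0, 0, 0, 0.06], [0, 0, 0.012, 0, 0, 0, 0.06], [0, 0, 0.0025, 0, 0, 0, 0.06], [0, 0, 0, 0, 0, 0, 0.06], [0, 0, 0, 0, 0, 0, 0.06]],
])

```text
t: 24.25
eef_pos: [0.6327, -0.0065, 0.1013]
tool_rot: [0.011, 0.991, -0.018, 0.131]
contact_force: [0.2, -0.4, -0.7]
gripper_width: 0.703
grasp_force: 0.0
```

```bash
python3 -c "
from h import *
st((.631,-.007,.095))"
```

```text
24.25 [ 0.6327 -0.0065  0.1013] [ 0.2384 -0.3884 -0.7068] 0.7032042335313483 q [ 0.1682  0.4755 -0.3598  1.9602  0.4629  0.5168 -2.1217]
[[ 0.965 -0.039  0.26 ]
 [-0.034 -0.999 -0.026]
 [ 0.26   0.017 -0.965]]
tool delta [-0.0032  0.0004  0.0057]
```

Emit:
move_arm([
  [[-0.002, 0, 0.0035, 0, 0, 0, 0.06], [-0.001, 0, 0.002, 0, 0, 0, 0.05], [0, 0, 0, 0, 0, 0, 0.035], [0, 0, 0, 0, 0, 0, 0.02], [0, 0, 0, 0, 0, 0, 0.02], [0, 0, 0, 0, 0, 0, 0.02], [0, 0, 0, 0, 0, 0, 0.02], [-0.001, 0, -0.004, 0, 0, 0, 0.02], [-0.003, 0, -0.01, 0, 0, 0, 0.02], [-0.005, 0, -0.015, 0, 0, 0, 0.02], [-0.005, 0, -0.015, 0, 0, 0, 0.02]],
])

```text
t: 25.62
eef_pos: [0.6052, -0.0048, 0.1341]
tool_rot: [0.011, 0.991, -0.018, 0.131]
contact_force: [0.3, -0.7, -4.2]
gripper_width: 0.286
grasp_force: 59.2
```

Emit:
move_arm([
  [[0.003, 0, -0.02, 0, 0, 0, 0.02], [0.008, 0, -0.03, 0, 0, 0, 0.02], [0.008, 0, -0.03, 0, 0, 0, 0.02], [0.008, 0, -0.03, 0, 0, 0, 0.02], [0.007, -0.01, -0.025, 0, 0, 0, 0.02], [0, -0.02, 0, 0, -6, 0, 0.02], [0, -0.03, 0, 0, -7, 0, 0.02], [0, -0.03, 0, 0, -7, 0, 0.02], [0, -0.03, 0, 0, -7, 0, 0.02], [-0.01, -0.03, 0.003, 0, -5, 0, 0.02], [-0.025, -0.03, 0.007, 0, 0, 0, 0.02], [-0.03, -0.03, 0.009, 0, 0, 0, 0.02], [-0.03, -0.03, 0.009, 0, 0, 0, 0.02], [-0.03, -0.03, 0.009, 0, 0, 0, 0.02], [-0.025, -0.03, 0.007, 0, 0, 0, 0.02], [-0.01, -0.02, 0.003, 0, 0, 0, 0.02], [0, 0, 0, 0, 0, 0, 0.02]],
])

```text
t: 27.75
eef_pos: [0.4492, 0.3252, 0.2685]
tool_rot: [0.005, 0.989, -0.019, -0.147]
contact_force: [0.5, -1.2, -2.7]
gripper_width: 0.288
grasp_force: 59.3
```

```bash
python3 -c "
from h import *
st((.44,.325,.06))"
```

```text
27.75 [0.4492 0.3252 0.2685] [ 0.5265 -1.1657 -2.7163] 0.28835655089352 q [-0.1936  0.4603 -0.6139  1.5982  0.0553  1.3755 -2.411 ]
[[ 0.956 -0.036 -0.292]
 [-0.039 -0.999 -0.004]
 [-0.291  0.015 -0.957]]
tool delta [ 0.0519 -0.0027  0.2021]
```

Emit:
move_arm([
  [[0.006, 0, 0.02, 0, 0, 0, 0.02], [0.01, -0.001, 0.038, 0, 0, 0, 0.02], [0.01, -0.001, 0.038, 0, 0, 0, 0.02], [0.01, -0.001, 0.038, 0, 0, 0, 0.02], [0.01, 0, 0.038, 0, 0, 0, 0.02], [0.006, 0, 0.022, 0, 0, 0, 0.02], [0.002, 0, 0.01, 0, 0, 0, 0.02], [0, 0, 0, 0, 0, 0, 0.02], [0, 0, 0, 0, 0, 0, 0.02]],
])

```text
t: 28.88
eef_pos: [0.4429, 0.3239, 0.0579]
tool_rot: [0.005, 0.989, -0.021, -0.147]
contact_force: [0.8, -0.3, -2.5]
gripper_width: 0.284
grasp_force: 59.3
```

```bash
python3 -c "
from h import *
st((.44,.325,.03))"
```

```text
28.875 [0.4429 0.3239 0.0579] [ 0.8344 -0.2755 -2.4502] 0.28424895350889406 q [-0.2448  0.6883 -0.5515  1.7745  0.1758  0.9945 -2.454 ]
[[ 0.956 -0.04  -0.291]
 [-0.043 -0.999 -0.003]
 [-0.29   0.016 -0.957]]
tool delta [ 0.0053 -0.0014  0.0276]
```

Emit:
move_arm([
  [[0.002, 0, 0.008, 0, 0, 0, 0.02], [0.002, 0, 0.007, 0, 0, 0, 0.02], [0.0015, 0, 0.005, 0, 0, 0, 0.02], [0.0007, 0, 0.003, 0, 0, 0, 0.02], [0, 0, 0, 0, 0, 0, 0.02], [0, 0, 0, 0, 0, 0, 0.02]],
])

```text
t: 29.62
eef_pos: [0.4411, 0.3234, 0.0332]
tool_rot: [0.005, 0.989, -0.021, -0.148]
contact_force: [-0.8, 0.0, -3.7]
gripper_width: 0.286
grasp_force: 59.4
```

Emit:
move_arm([
  [[0.0006, 0, 0.002, 0, 0, 0, 0.02], [0.0003, 0, 0.001, 0, 0, 0, 0.02], [0, 0, 0, 0, 0, 0, 0.02], [0, 0, 0, 0, 0, 0, 0.02]],
])

```text
t: 30.12
eef_pos: [0.441, 0.3232, 0.03]
tool_rot: [0.005, 0.989, -0.021, -0.148]
contact_force: [0.1, -0.5, -2.7]
gripper_width: 0.286
grasp_force: 59.4
```

Emit:
move_arm([
  [[0.0003, 0, 0.001, 0, 0, 0, 0.02], [0, 0, 0, 0, 0, 0, 0.02], [0.0003, 0, 0.001, 0, 0, 0, 0.02], [0, 0, 0, 0, 0, 0, 0.02], [0, 0, 0, 0, 0, 0, 0.02]],
])

```text
t: 30.75
eef_pos: [0.441, 0.3232, 0.0286]
tool_rot: [0.005, 0.989, -0.021, -0.148]
contact_force: [-0.4, -0.5, 5.6]
gripper_width: 0.284
grasp_force: 60.2
```

Emit:
move_arm([
  [[0, 0, 0, 0, 0, 0, 0.03], [0, 0, 0, 0, 0, 0, 0.035], [0, 0, -0.001, 0, 0, 0, 0.045], [0, 0, -0.003, 0, 0, 0, 0.045], [0, 0, -0.01, 0, 0, 0, 0.045], [0, 0, -0.025, 0, 0, 0, 0.045], [0, 0, -0.04, 0, 0, 0, 0.05], [0, 0, -0.05, 0, 0, 0, 0.06], [0, 0, -0.05, 0, 0, 0, 0.06], [0, 0, -0.05, 0, 0, 0, 0.06], [0, 0, -0.03, 0, 8, 0, 0.06], [0, 0, 0, 0, 8, 0, 0.06], [0, 0, 0, 0, 0, 0, 0.06], [0, 0, 0, 0, 0, 0, 0.06]],
])

```text
t: 32.5
eef_pos: [0.5172, 0.3237, 0.2756]
tool_rot: [0.008, 1.0, -0.02, -0.01]
contact_force: [0.8, -0.5, 0.1]
gripper_width: 0.699
grasp_force: 0.0
```

Run:
```python
from h import *
import cv2
st()
a=imaging.read_camera('side');S=cam('side')
cv2.imwrite('pics/s7.png',a[:,:,::-1])
K,E=S
def pr(p):
    x=K@(E[:3,:3].T@(np.array(p)-E[:3,3]));return x[:2]/x[2]
# rectified top view of board & of tray: ascii, brightness
for nm,(cx,cy),z in(("board",(.43,.335),.02),("tray",(.43,-.33),.012)):
    print(nm)
    for X in np.arange(cx+.115,cx-.12,-.01):
        r=""
        for Y in np.arange(cy+.11,cy-.115,-.005):
            u,v=pr((X,Y,z)).round().astype(int);g=int(a[v,u].mean()) if 0<=v<400 and 0<=u<640 else 0
            r+=" .:-=+*#%@"[min(9,g//26)]
        print(r)
```

```text
32.5 [0.5172 0.3237 0.2756] [ 0.8096 -0.5039  0.1295] 0.6994703912867074 q [-0.2389  0.4037 -0.566   1.6161  0.225   1.2139 -2.4639]
[[ 0.999 -0.04  -0.019]
 [-0.04  -0.999 -0.017]
 [-0.019  0.017 -1.   ]]
board
++-:..::-==+***=----======+*#####*###****##**
+#**-=-::-+***-..................::::::::#*++
=#=::...+*#*=....................::::::::+*++
=#=::::+***:..........-+++:.......::::::::*++
=*+::=+**+:...........+++-......:++-:::::+#++
+**:+**+-::..........:++=......-=++....:::*++
******-::::::........:++=......=++:......:#++
*+***::::::::::::.....-++.....=++:........=++
+**+::::::::::::::::...+=-:::-+=..........=++
*+=:::::::::::::::::::::=*#==:............---
*-::::::::::::::::::::.:=+##*-............:--
*---::::::::::::::::::#+::::--............=--
::#=::::::::::::::::#%*:.=%%:.............-=-
...-:::::::::::::.*#=::::+*%=:::..........:=-
.-#*:::::::::::....:::::::=%%::::.........-=-
.-+#::::::::::.::.::::::::..:.::::::......:=-
.:*#:::::::::.::.:::::::::..::::::::::.....=-
-*+#::::::::.:::::::::::::..:.::::::::::...=-
:**#::::::::::-**:::::::::..::::::::::::::.==
-*=#::::::::::
[... 624 characters left out ...]
%%%%%%%%==
==-===%%%%=*--:===***%#==+++**=*--=++*##%%#+=
:::===#%++:::::=**+#+=++++**=::::--#++#%%%%+=
.:-===%%*+:::::===+++++**#*+:::::===#*#%%%*+=
.:==--%%=:::::=--=++**+#+#=:::::=:=-**#%%%++=
.:::::::::::::--+=+*+=-::::::##%#%%%%%%%%%#==
:::::.... ..:--=++=---:::::::::*+#%%%%%%%%#==
:.:::.:---..::=*#*+::=-=-+=++*+==#%%%%%%%%#==
..:::...:...--+*====#############*---#%%%%#==
::::::...++*=-.=+*################+..#%%%%%+=
:-::::=*##########################+:-#%%%%%+=
:-:::-=############################--%%%%%++=
:-::::=*#######**+*+*++=+==-=:=+++=:##%%%%++=
:--:::=*######=:..:..::::::::::...:#%%%%%%++=
::-:::-=*####*=...::.:::::::::::::*#%%%%%%+==
::-:::==*####*=...:-:::::::::::::+**++#*#*#**
```

```bash
python3 -c "
from station import bot
print(bot.hand_in())"
```

```text
the job is handed in; nothing more can be done
None
```

I laid the two shut clamps in the tray and the open clamp on the board, and handed the job in at 32.5 s. A final camera check shows all three in place and the middle clamp still open. I judged that they lie flat from contact at the expected heights, not from a picture.

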